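# Weigh the bath-salt jar on the spring scale

## Task

Weigh the jar of bath salts: first lift the steel lota off the spring scale and stand it upright, wholly on the round cork coaster. Then take the capped jar out of the slanted green drainer and set it gently down upright in the centre of the scale's pan, never knocking the pan down to its stop, and let go; when it has settled, push the scale's red hold lever fully over, away from the robot, so that the reading stays. Leave the jar on the pan and the lota on the coaster, and do not disturb the heart-shaped soap dish, the comb or the soap dispenser.

Things in the scene. Friction and masses are not known exactly. Their poses are not given: they have to be found in the camera images.
- scale: Blue mechanical spring scale, fixed. Base 150 x 150 x 40 mm; a round white dial with red needle slopes from its -x side (the side towards the robot); a block with the hold lever stands at its +y side. Origin: centre of the base's underside on the work surface; x points away from the robot at yaw 0, z up.
- pan_top (a point): Centre of the upper face of the scale's flat round steel pan (130 mm diameter, 6 mm thick, no rim, a thin painted red ring of 72 mm diameter round its centre); 70 mm above the work surface when empty, 10 mm from the scale's origin along its x; it moves with the pan. z up.
- pan (a joint): How far the sprung pan is pressed down, m: 0 empty, 0.020 at its stop; about 300 N/m (the lota presses it about 6 mm, the jar 8 to 13 mm).
- hold (a joint): Angle of the hold lever, rad: near 0 it leans towards the robot (-x of the scale), 1.0 fully over away from the robot (+x of the scale). It turns about the scale's y axis and stays where it is left.
- hold_tip (a point): Centre of the red ball (26 mm diameter) at the end of the hold lever, a 10 mm steel rod 60 mm long. The pivot is at (0, 114, 42) mm in the scale's frame; the lever stands 0.5 rad either side of upright at its ends.
- lota: Small open stainless lota, 80 mm high, base 52 mm, belly 80 mm diameter at 28 mm height, neck 52 mm at 61 mm height, upright rim band 62 mm outside diameter from 69 to 80 mm height, wall 3 mm, 0.2 kg. Origin: centre of its underside; z points up to its mouth. It starts upright on the pan.
- coaster: Round cork coaster, fixed, 130 mm diameter, 6 mm thick. Origin: centre of its underside on the work surface.
- drainer: Green plastic slanted drainer, fixed, footprint 150 x 80 mm, about 93 mm high, that holds the jar leaning 0.5 rad (29 degrees) from upright towards its own -x (its yaw starts near -90 degrees, so the cap leans roughly to the robot's left, +y). A 34 mm wide back rest runs under the jar; 5 mm cheeks hold the lowest 22 mm of the jar on both y sides. Origin: on the work surface; z up.
- drainer_seat (a point): Where the centre of the jar's underside rests in the drainer, 36 mm above the drainer's origin.
- jar: Glass jar with aluminium twist cap, a plain cylinder 58 mm in diameter and 95 mm tall (the cap is the top 20 mm, as wide as the glass), pale bath salts inside, about 0.26 to 0.40 kg. Origin: centre of its underside; z along its axis to the cap.
- jar_top (a point): Centre of the top of the jar's cap, 95 mm from the jar's origin along its z.
- soap_dish: Pink heart-shaped soap dish with a bar of soap on it, 102 mm wide, 94 mm long, 34 mm high, loose; leave alone. Origin: near its middle, on the underside.
- comb: Black plastic comb, 30 x 170 x 6 mm, long along its y, lying loose; leave alone. Origin: centre of its underside.
- dispenser: White soap dispenser with black push lever on its -x face, 82 x 85 x 125 mm, fixed; leave alone. Origin: centre of its underside.
Mind the look-alikes: they are no part of the job. Of the things that look like the coaster, take the one that is farthest to the robot's right at the start.

How it is judged (in metres and radians):
On the way, in this order (a step that is already met when the one before it is completed fails the run):
1. the lota stands upright, released, wholly on the coaster (horizontal distance between lota and coaster below 0.039 m and z of lota in the frame of coaster below 0.01 m and angle between lota's own z axis and vertical below 0.1 rad and contact force between lota and the fingers below 0.1 N), for 0.3 s.
2. the jar is lifted out of the drainer by the gripper (distance between jar and drainer_seat above 0.08 m and contact force between jar and the fingers above 1 N), for 0.2 s.
3. the jar stands upright, released and settled, within 12 mm of the pan's centre (horizontal distance between jar and pan_top below 0.012 m and z of jar in the frame of pan_top between -0.004 and 0.004 m and angle between jar's own z axis and vertical below 0.1 rad and value of joint pan above 0.005 m and contact force between jar and the fingers below 0.1 N and linear speed of jar below 0.02 m/s), for 0.4 s.
4. the hold lever is pushed fully over (past 0.85 rad) (value of joint hold above 0.85 rad), for 0.2 s.
At the end, for the whole second after the job is handed in: The jar stands upright (within 0.1 rad) and at rest on the pan, within 12 mm of its centre, pressing it down more than 5 mm; the hold lever is past 0.85 rad; the lota stands upright (within 0.1 rad) and at rest on the coaster, its centre within 39 mm of the coaster's centre (horizontal distance between jar and pan_top below 0.012 m and z of jar in the frame of pan_top between -0.004 and 0.004 m and angle between each of jar, lota's own z axis and vertical below 0.1 rad and value of joint pan above 0.005 m and linear speed of each of jar, lota below 0.02 m/s and value of joint hold above 0.85 rad and horizontal distance between lota and coaster below 0.039 m and z of lota in the frame of coaster below 0.01 m); the robot touches nothing.
It fails at once if the pan is knocked or pushed down to its stop (beyond 18.5 mm) (value of joint pan above 0.0185 m).
It fails at once if the pan is struck hard: pressed down faster than 0.35 m/s (the jar dropped on it) (velocity of joint pan above 0.35 m/s).
It fails at once if the soap dish is moved more than 20 mm (distance of soap_dish from where it was at the start of the episode above 0.02 m).
It fails at once if the comb is moved more than 20 mm (distance of comb from where it was at the start of the episode above 0.02 m).
It fails at once if the soap dispenser is pushed with more than 3 N (contact force between dispenser and anything else above 3 N).
It also fails if it takes over 61 s, if anything falls off the work surface, if the arm or the gripper's body presses on something with over 40 N, if the wrist force passes 120 N, or if a joint passes its speed limit or range.

## Robot

A 7-joint arm with a two-finger parallel gripper is mounted at the origin on the work surface. World frame = base frame: x ahead of the robot, y to its left, z up, the work surface at z = 0. Lengths are in m, angles in degrees, forces in N, time in s.
With the tool pointing down it reaches from about 0.35 to 0.9 m from the base axis. Payload 7.2 kg.
Tool frame: the origin (TCP) lies between the finger pads; the fingertips stand 14 mm ahead of it and the grasp point (between the pads) lies 5 mm behind it; z points along the fingers, y is the direction in which the jaws open and shut (so a half turn about z gives the same grasp; the last joint's range is limited). The gripper opens to 85 mm and grips with 20 to 120 N. Pads are 22 mm wide; open, the fingers measure 114 mm over their backs; the gripper's body (76 mm by 85 mm) begins 54 mm behind the grasp point. The pads swing forward as they close: fully open they stand 13 mm farther back than shut.
Start: joints at [-68.766, 23.554, -0.728, 91.456, 0.321, 64.991, -4.71], TCP at [0.266, 0.566, 0.245] pointing down, gripper open.
Joint ranges: [-169.25, 169.25], [-16.82, 113.86], [-84.01, 82.57], [7.8, 145.47], [-59.2, 239.2], [7.22, 106.19], [-163.78, 163.78]. Speed limits (degrees/s): [136.94, 136.94, 172.46, 172.46, 180, 180, 180].

## Interface

Orientations are given as [roll, pitch, yaw] about the fixed x, y, z axes, in that order (R = Rz(yaw) Ry(pitch) Rx(roll)).
In Python, from workcell import r, viewer gives the robot as it stands.
- The arm moves only by the shell command python3 -m handwheel 'ROWS' [FORCE]. ROWS is JSON, a list of rows, each an object of numbers: "claw": the opening, from 0 (shut) to 1 (fully open); "tx", "ty", "tz": the shift along the tool's x, y, z in mm; "turn": the turn about the tool's z in rad. In form: [{"claw": .., "tx": .., "ty": .., "tz": .., "turn": ..}, ...]. A call has exactly 5 rows; each row is the pose to reach, as a shift and turn from the pose measured when the call began, along the tool's axes at that moment; what a row does not reach only later rows make up. A row lasts 1/8 s, in which the tool goes at most 62.5 mm and 10.7 degrees, less where a joint would pass 70% of its speed; a pose out of reach is approached as far as the arm can. A call with a gripper value outside its range is refused whole. The fingers move at their own pace and stop on an object; FORCE is the grip in N (left out, the last holds). Time passes only in rows, so rows that repeat a pose let the fingers close, or fill a call up. It gives the time, the measured TCP pose, the force and the opening at its end, in the units of the state.
- r.state(): the state, without advancing time (a new reading comes with each control period).
- viewer.grab_frame(name): name is "scene" or "top"; returns a dict with "image" (480x640x3 uint8, red, green, blue), "range_z" (480x640 float32, m along the optical axis (not along the pixel's ray), 0 where there is no reading), "K" (3x3 intrinsics, pixels), "extrinsics" (4x4, takes a point from world to camera coordinates). Camera axes: x right, y up, looking along -z (the intrinsics and any distortion apply to the point x, -y, -z); pixel columns grow to the right and rows downward; lengths in m; the calibration is good to about 2 mm. A picture is of the moment at which its call begins.
- r.sign_off(): hands the job in, once; it reports no verdict.
The state is a dict: "time": time; "joint_pos": joint angles; "joint_velocities": joint speeds; "effort": joint torques, N m; "eef_pos": TCP position; "orientation": TCP orientation; "force": force on the tool from outside, world axes, zero at the start; "torque": the same for the moment, N m; "finger_gap": opening from 0.0 (shut) to 1.0 (fully open).
Only numpy, scipy, OpenCV 4.12 (cv2) and the standard library are available. Lean on these libraries where they do the work, as an engineer would, in place of code of your own. Each camera call takes 0.05 s, during which the arm holds its last target. There are 200 camera calls.

## Working session

There is one attempt and no reset: what is moved stays moved. The work goes in short steps, Python scripts to look and compute and a shell command to move; the robot and the scene stay as the last step left them, time stands still between calls to the robot, and variables do not carry over. Pictures are saved under pics/ and viewed, about 8 in all and at most 12, crops included, and the job is handed in when it is done.

```bash
mkdir -p pics; ls; cat > h.py <<'E'
import numpy as np, cv2
from workcell import r, viewer
def grab(n):
    f=viewer.grab_frame(n); return f
def cloud(f):
    K=np.array(f["K"]);z=f["range_z"].astype(float);h,w=z.shape
    u,v=np.meshgrid(np.arange(w),np.arange(h))
    X=(u-K[0,2])/K[0,0]*z;Y=(v-K[1,2])/K[1,1]*z
    P=np.stack([X,-Y,-z,np.ones_like(z)],-1)
    W=P@np.linalg.inv(np.array(f["extrinsics"])).T
    W=W[...,:3].copy();W[z<=0]=np.nan
    return W
def save(f,n,box=None,s=1):
    im=f["image"]
    if box: im=im[box[1]:box[3],box[0]:box[2]]
    cv2.imwrite("pics/"+n,cv2.resize(im[...,::-1],None,fx=s,fy=s))
E
python3 - <<'E'
from h import *
print(r.state())
for n in("scene","top"):
    f=grab(n);save(f,n+"0.png");np.savez(n+"0.npz",W=cloud(f),im=f["image"]); print(f["K"],f["extrinsics"])
    for k in f:
        if k not in("image","range_z","K","extrinsics"):print(k,f[k])
E
```

```text
pics
{'time': 0.0, 'joint_pos': array([-68.76505257,  23.60076721,  -0.72868362,  91.50282448,
         0.32165296,  64.99230992,  -4.71004635]), 'joint_velocities': array([-0.009934  , -0.01514628,  0.13468394, -0.06510756, -0.04492046,
        0.06492897,  0.13038634]), 'effort': array([ 1.03298695e-03, -6.00629926e+01,  6.82571288e-01, -2.99411577e+01,
        1.38083578e-02,  1.05522564e-02, -1.43498141e-05]), 'eef_pos': array([0.26538031, 0.56533711, 0.24445363]), 'orientation': array([-1.79906426e+02,  7.25297432e-03,  1.54859207e+02]), 'force': array([-0.0625843 , -1.12121484,  0.51578578]), 'torque': array([-0.00195262,  0.01672076,  0.01402238]), 'finger_gap': 1.0009147421566764}
[[496.53134912   0.         321.35197833]
 [  0.         496.53134912 246.60056428]
 [  0.           0.           1.        ]] [[-0.61136224  0.79129387  0.00949798  0.30607561]
 [-0.56668073 -0.44613824  0.69270024  0.21717405]
 [ 0.55236687  0.41810845  0.72116307 -1.38079258]
 [ 0.          0.          0.          1.        ]]
[[497.88715268   0.         314.52358469]
 [  0.         497.88715268 246.65602245]
 [  0.           0.           1.        ]] [[ 0.01312426 -0.99990437 -0.00436027  0.0114284 ]
 [ 0.99637346  0.01271104  0.08413294 -0.53423082]
 [-0.08406947 -0.00544864  0.996445   -1.20404785]
 [ 0.          0.          0.          1.        ]]
```

View pics/scene0.png

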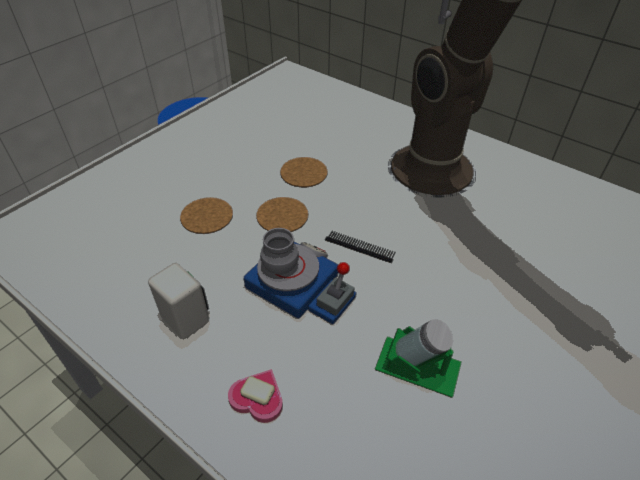

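View pics/top0.png

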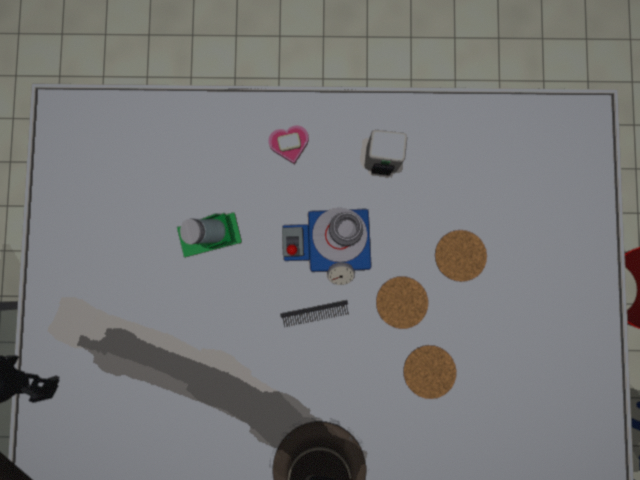

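The top view shows three cork discs. The one farthest right, at (460,255), is the target. The lota is on the pan at about (346,229), the red ball at (292,250), and the jar at (200,231) with its cap to the left. The heart dish and dispenser are at the top, and the comb is at (315,313). Next I'll measure these.

```bash
cat > m.py <<'E'
from h import *
d=np.load("top0.npz");W=d["W"];im=d["im"]
hsv=cv2.cvtColor(im,cv2.COLOR_RGB2HSV)
def comps(mask,name,amin=25):
    n,l,s,c=cv2.connectedComponentsWithStats(mask.astype(np.uint8))
    for i in range(1,n):
        if s[i,4]<amin: continue
        p=W[l==i]; p=p[~np.isnan(p[:,0])]
        rect=cv2.minAreaRect((p[:,:2]*1000).astype(np.float32))
        print(name,s[i,4],c[i].round(1),"med",np.median(p,0).round(4),"mid",((p.min(0)+p.max(0))/2).round(4),"z",p[:,2].min().round(3),p[:,2].max().round(3),"rect",[np.round(q,1) for q in rect])
H,S,V=cv2.split(hsv); rows=np.arange(480)[:,None]
comps((H>8)&(H<22)&(S>90)&(W[...,2]<.02)&(W[...,0]>.1),"cork",400)
comps((H>110)&(H<130)&(S>150),"blue",200)
comps((H>55)&(H<75)&(S>150),"green",100)
comps(((H<5)|(H>175))&(S>180),"red",20)
comps((H>150)&(H<175)&(S>100),"pink",50)
box=np.zeros_like(H,bool); box[200:265,300:375]=1
def circ(m,n):
    p=W[m&~np.isnan(W[...,0])]; c,rr=cv2.minEnclosingCircle((p[:,:2]*1000).astype(np.float32)); print(n,len(p),np.round(c,1),round(rr,1),p[:,2].max())
    h=np.histogram(p[:,2],bins=np.arange(.03,.2,.005));print(h[0])
circ(box&(W[...,2]>.13),"rim")
circ(box&(W[...,2]>.055)&(W[...,2]<.07),"pan")
box[:]=0;box[205:265,170:250]=1
p=W[box&(W[...,2]>.1)];print("jar high",len(p),np.median(p,0),p.max(0),p.min(0))
E
python3 m.py
```

```text
cork 2007 [460.5 255.4] med [ 0.5186 -0.3451  0.0071] mid [ 0.5183 -0.3464  0.0071] z -0.001 0.015 rect [array([ 518.3, -346.4]), array([122.6, 126.1]), np.float64(1.1)]
cork 2056 [401.8 302.2] med [ 0.4006 -0.1991  0.007 ] mid [ 0.4011 -0.1996  0.0072] z -0.0 0.015 rect [array([ 401.2, -199.6]), array([123.1, 124.7]), np.float64(1.1)]
cork 2130 [429.5 371.6] med [ 0.2329 -0.2662  0.0072] mid [ 0.2333 -0.266   0.007 ] z -0.003 0.017 rect [array([ 233.3, -266. ]), array([124.3, 125.4]), np.float64(0.0)]
green 782 [216.5 236.3] med [0.5476 0.2402 0.0086] mid [0.5627 0.279  0.0344] z -0.0 0.069 rect [array([562.8, 283. ]), array([ 74.5, 145.5]), np.float64(15.6)]
red 78 [291.6 249.2] med [0.5205 0.0695 0.1083] mid [0.5201 0.0706 0.1081] z 0.101 0.115 rect [array([520. ,  70.6]), array([21. , 20.6]), np.float64(1.7)]
red 616 [634.4 284.6] med [ 0.5007 -1.2081 -0.6849] mid [ 0.451  -1.1618 -0.6117] z -0.742 -0.481 rect [array([  450.6, -1162.2]), array([202.8, 274.3]), np.float64(89.5)]
pink 484 [288.9 142.6] med [0.7982 0.0818 0.0171] mid [0.7947 0.089  0.0171] z 0.01 0.025 rect [array([804.6,  88. ]), array([84.9, 84. ]), np.float64(59.4)]
rim 216 [571.6 -53.6] 31.0 0.149643967882096
[ 0  0  0  0  0  0  0  0  0  0  0  0  0  0  0  0  0  0  0  0 75 22 68 51
  0  0  0  0  0  0  0  0  0]
pan 1580 [557.9 -40.9] 68.0 0.06999682711418265
[  0   0   0   0   0  27 668 885   0   0   0   0   0   0   0   0   0   0
   0   0   0   0   0   0   0   0   0   0   0   0   0   0   0]
jar high 625 [0.55904376 0.29052537 0.1189816 ] [0.58820334 0.32822778 0.13646243] [0.53059489 0.25801227 0.10007006]
```

```bash
cat >> h.py <<'E'
def go(x,y,z,yaw=None):
    s=r.state();p=s["eef_pos"];w=np.radians(s["orientation"][2])
    from scipy.spatial.transform import Rotation as R
    M=R.from_euler("xyz",s["orientation"],degrees=True).as_matrix()
    d=M.T@(np.array([x,y,z])-p)*1000
    t=0 if yaw is None else -np.radians((yaw-s["orientation"][2]+180)%360-180)
    print("->",(x,y,z),"t",d.round(1),"turn",round(t,3))
E
cat > j.py <<'E'
from h import *
d=np.load("top0.npz");W=d["W"];im=d["im"]
box=np.zeros(W.shape[:2],bool);box[205:265,170:250]=1
P=W[box&(W[...,2]>.095)]
for a in (-90,-82,-74):
    L=-np.array([np.cos(np.radians(a)),np.sin(np.radians(a)),0]);Y=np.array([-L[1],L[0],0])
    n=L*np.sin(.5)+np.array([0,0,np.cos(.5)]);q=P@n;e=np.cross(n,Y)
    m=q>np.percentile(q,97)-.006;F=P[m]
    c,rr=cv2.minEnclosingCircle((np.c_[F@Y,F@e]*1000).astype(np.float32));k=np.median(q[m])
    top=Y*c[0]/1e3+e*c[1]/1e3+n*k
    print(a,m.sum(),round(rr,1),"top",top.round(4),"seat",(top-.095*n).round(4), q[m].std())
    T=P[~m]; T=T[T@n<k-.01]; t=T-(top-.095*n); t-=np.outer(t@n,n); print(" body radial", np.percentile(np.linalg.norm(t,axis=1),[10,50,90]).round(4), np.median(t@Y).round(4))
S=np.load("scene0.npz");im=S["im"];h=cv2.cvtColor(im,cv2.COLOR_RGB2HSV);W2=S["W"]
m=(h[...,0]>55)&(h[...,0]<75)&(h[...,1]>150)
for Wx,mm in((W2,m),):
    p=Wx[mm];p=p[p[:,2]<.03]; print(cv2.minAreaRect((p[:,:2]*1e3).astype(np.float32)))
h=cv2.cvtColor(d["im"],cv2.COLOR_RGB2HSV);m=(h[...,0]>55)&(h[...,0]<75)&(h[...,1]>150)
p=W[m];p=p[p[:,2]<.012];print(cv2.minAreaRect((p[:,:2]*1e3).astype(np.float32)))
m=(h[...,0]>100)&(h[...,0]<130)&(h[...,1]>130);m[:200]=0;m[280:]=0;m[:,375:]=0;p=W[m];p=p[(p[:,2]>.01)&(p[:,2]<.045)];print("blue",len(p),cv2.minAreaRect((p[:,:2]*1e3).astype(np.float32)))
go(.5716,-.0536,.245,106)
E
python3 j.py
```

```text
-90 307 29.5 top [0.5601 0.303  0.1213] seat [0.5601 0.2574 0.0379] 0.0017797977454398811
 body radial [0.0258 0.0277 0.0296] -0.0007
-82 380 30.0 top [0.5586 0.3026 0.1208] seat [0.565  0.2575 0.0374] 0.0016678430461662245
 body radial [0.0259 0.0276 0.0293] 0.0025
-74 391 30.3 top [0.5579 0.3024 0.1208] seat [0.5704 0.2586 0.0374] 0.0015157708339144091
 body radial [0.0264 0.0278 0.0292] 0.0068
((566.5606689453125, 282.7369689941406), (78.84593963623047, 146.94064331054688), 16.174104690551758)
((562.8441772460938, 283.01605224609375), (74.52190399169922, 145.47589111328125), 15.566439628601074)
blue 1263 ((548.6541137695312, -10.845535278320312), (144.80868530273438, 207.5067901611328), 2.6665377616882324)
-> (0.5716, -0.0536, 0.245) t [-5.402e+02 -4.303e+02  2.000e-01] turn 0.853
```

```bash
python3 -m handwheel '[{"claw":1,"tx":-47,"ty":-37,"tz":0,"turn":0.17},{"claw":1,"tx":-94,"ty":-74,"tz":0,"turn":0.34},{"claw":1,"tx":-141,"ty":-111,"tz":0,"turn":0.51},{"claw":1,"tx":-188,"ty":-148,"tz":0,"turn":0.68},{"claw":1,"tx":-235,"ty":-185,"tz":0,"turn":0.853}]' 40
python3 -c "
from h import *
go(.5716,-.0536,.245,106)"
```

```text
time: 0.72
eef_pos: [0.4, 0.2961, 0.2447]
orientation: [-179.9, 0.1, 105.7]
force: [1.0, 0.6, 1.5]
finger_gap: 1.001
-> (0.5716, -0.0536, 0.245) t [-3.831e+02  7.080e+01  1.000e-01] turn -0.006
```

```bash
python3 -m handwheel '[{"claw":1,"tx":-60,"ty":11,"tz":0,"turn":0},{"claw":1,"tx":-120,"ty":22,"tz":0,"turn":0},{"claw":1,"tx":-180,"ty":33,"tz":0,"turn":0},{"claw":1,"tx":-240,"ty":44,"tz":0,"turn":0},{"claw":1,"tx":-300,"ty":55,"tz":0,"turn":0}]'
python3 -c "
from h import *
go(.5716,-.0536,.245,106)"
```

```text
time: 1.35
eef_pos: [0.5344, 0.0205, 0.245]
orientation: [-180.0, 0.1, 105.7]
force: [1.5, 1.2, 0.1]
finger_gap: 1.0
-> (0.5716, -0.0536, 0.245) t [-81.3  15.7   0. ] turn -0.005
```

```bash
python3 -m handwheel '[{"claw":1,"tx":-42,"ty":8,"tz":0,"turn":0},{"claw":1,"tx":-82,"ty":16,"tz":0,"turn":0},{"claw":1,"tx":-82,"ty":16,"tz":20,"turn":0},{"claw":1,"tx":-82,"ty":16,"tz":40,"turn":0},{"claw":1,"tx":-82,"ty":16,"tz":55,"turn":0}]'
python3 -c "
from h import *
go(.5716,-.0536,.130,106)"
```

```text
time: 1.98
eef_pos: [0.5715, -0.0543, 0.1888]
orientation: [-179.9, 0.0, 105.7]
force: [-0.7, 0.3, 0.4]
finger_gap: 0.998
-> (0.5716, -0.0536, 0.13) t [ 0.7  0.4 58.8] turn -0.006
```

```bash
python3 -m handwheel '[{"claw":1,"tx":1,"ty":0,"tz":25,"turn":0},{"claw":1,"tx":1,"ty":0,"tz":45,"turn":0},{"claw":1,"tx":1,"ty":0,"tz":58,"turn":0},{"claw":0.6,"tx":1,"ty":0,"tz":58,"turn":0},{"claw":0.4,"tx":1,"ty":0,"tz":58,"turn":0}]' 40
python3 -m handwheel '[{"claw":0.4,"tx":0,"ty":0,"tz":0,"turn":0},{"claw":0.4,"tx":0,"ty":0,"tz":0,"turn":0},{"claw":0.4,"tx":0,"ty":0,"tz":-8,"turn":0},{"claw":0.4,"tx":0,"ty":0,"tz":-25,"turn":0},{"claw":0.4,"tx":0,"ty":0,"tz":-45,"turn":0}]'
python3 -c "
from h import *
f=grab('scene');save(f,'l1.png',(160,160,420,340),2);go(.5183,-.3464,.19)"
```

```text
time: 2.6
eef_pos: [0.5716, -0.0534, 0.1315]
orientation: [-179.9, 0.0, 105.7]
force: [-0.5, -0.4, -0.3]
finger_gap: 0.711
time: 3.22
eef_pos: [0.5717, -0.0535, 0.1779]
orientation: [-179.9, 0.1, 105.7]
force: [1.1, 0.8, -1.4]
finger_gap: 0.714
-> (0.5183, -0.3464, 0.19) t [-267.  -131.8   -9.2] turn 0
```

View pics/l1.png

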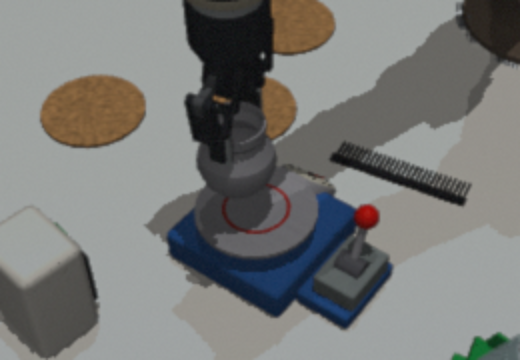

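The lota hangs level from the gripper, clear of the pan (around (237,150) in the crop). Next it goes over the coaster.

```bash
python3 -m handwheel '[{"claw":0.4,"tx":-40,"ty":-20,"tz":-5,"turn":0},{"claw":0.4,"tx":-100,"ty":-49,"tz":-9,"turn":0},{"claw":0.4,"tx":-160,"ty":-79,"tz":-9,"turn":0},{"claw":0.4,"tx":-220,"ty":-108,"tz":-9,"turn":0},{"claw":0.4,"tx":-267,"ty":-132,"tz":-9,"turn":0}]'
python3 -m handwheel '[{"claw":0.4,"tx":0,"ty":0,"tz":20,"turn":0},{"claw":0.4,"tx":0,"ty":0,"tz":50,"turn":0},{"claw":0.4,"tx":0,"ty":0,"tz":80,"turn":0},{"claw":0.4,"tx":0,"ty":0,"tz":98,"turn":0},{"claw":0.4,"tx":0,"ty":0,"tz":105,"turn":0}]'
python3 -c "
from h import *
go(.5183,-.3464,.0735)
for n in('top',):
  f=grab(n);np.savez(n+'1.npz',W=cloud(f),im=f['image'])"
```

```text
time: 3.9
eef_pos: [0.5187, -0.3451, 0.1907]
orientation: [179.8, 0.2, 105.7]
force: [0.5, -1.1, -2.6]
finger_gap: 0.707
time: 4.53
eef_pos: [0.5191, -0.3447, 0.0849]
orientation: [179.8, 0.1, 105.7]
force: [-0.4, -0.6, -1.8]
finger_gap: 0.713
-> (0.5183, -0.3464, 0.0735) t [-1.4 -1.3 11.4] turn 0
```

```bash
python3 -m handwheel '[{"claw":0.4,"tx":-1,"ty":-1,"tz":4,"turn":0},{"claw":0.4,"tx":-1,"ty":-1,"tz":8,"turn":0},{"claw":0.4,"tx":-1,"ty":-1,"tz":10,"turn":0},{"claw":0.4,"tx":-1,"ty":-1,"tz":11,"turn":0},{"claw":0.4,"tx":-1,"ty":-1,"tz":11,"turn":0}]'
cat > p.py <<'E'
from h import *
d=np.load("top1.npz");W=d["W"];im=d["im"]
m=np.zeros(W.shape[:2],bool);m[195:275,300:380]=1
q=m&(W[...,2]>.058)&(W[...,2]<.08);p=W[q];print(len(p),np.median(p,0))
h=cv2.cvtColor(im,cv2.COLOR_RGB2HSV)
c,_=cv2.findContours(q.astype(np.uint8),cv2.RETR_EXTERNAL,cv2.CHAIN_APPROX_NONE);c=max(c,key=len);(e,ax,_)=cv2.fitEllipse(c);print("pan ellipse",e,ax)
rr=m&((h[...,0]<8)|(h[...,0]>172))&(h[...,1]>60)&(W[...,2]>.06);v,u=np.nonzero(rr);print("ring n",len(u));er=cv2.fitEllipse(np.c_[u,v].astype(np.float32));print(er)
f=grab("top");K=f["K"];E=np.array(f["extrinsics"]);R,t=E[:3,:3],E[:3,3];C=-R.T@t
for uv in(e,er[0]):
    dd=R.T@np.array([(uv[0]-K[0,2])/K[0,0],-(uv[1]-K[1,2])/K[1,1],-1]);s=(.070-C[2])/dd[2];print((C+s*dd).round(4))
save(f,"pan.png",(280,180,400,290),4)
E
python3 p.py
```

```text
time: 5.2
eef_pos: [0.5185, -0.3461, 0.0738]
orientation: [179.8, 0.1, 105.7]
force: [-1.2, 0.3, -2.0]
finger_gap: 0.711
2323 [ 0.56062508 -0.04124164  0.0708881 ]
pan ellipse (339.4465026855469, 233.99249267578125) (53.4632682800293, 53.5268440246582)
ring n 193
((339.5771484375, 233.86778259277344), (28.59516143798828, 28.745803833007812), 129.78939819335938)
[ 0.5609 -0.0406  0.07  ]
[ 0.5612 -0.041   0.07  ]
```

```bash
python3 -m handwheel '[{"claw":0.4,"tx":0,"ty":0,"tz":1,"turn":0},{"claw":0.4,"tx":0,"ty":0,"tz":2,"turn":0},{"claw":0.4,"tx":0,"ty":0,"tz":2,"turn":0},{"claw":0.4,"tx":0,"ty":0,"tz":2,"turn":0},{"claw":0.4,"tx":0,"ty":0,"tz":2,"turn":0}]'
```

```text
time: 5.88
eef_pos: [0.5189, -0.3468, 0.0736]
orientation: [179.7, 0.2, 105.7]
force: [-2.7, 2.0, 11.4]
finger_gap: 0.711
```

```bash
python3 -m handwheel '[{"claw":0.75,"tx":0,"ty":0,"tz":0,"turn":0},{"claw":1,"tx":0,"ty":0,"tz":0,"turn":0},{"claw":1,"tx":0,"ty":0,"tz":0,"turn":0},{"claw":1,"tx":0,"ty":0,"tz":-10,"turn":0},{"claw":1,"tx":0,"ty":0,"tz":-30,"turn":0}]' 
python3 -m handwheel '[{"claw":1,"tx":0,"ty":0,"tz":-40,"turn":0},{"claw":1,"tx":0,"ty":0,"tz":-85,"turn":0},{"claw":1,"tx":30,"ty":0,"tz":-120,"turn":0},{"claw":1,"tx":75,"ty":0,"tz":-120,"turn":0},{"claw":1,"tx":130,"ty":0,"tz":-120,"turn":0}]'
python3 - <<'E'
from h import *
f=grab("scene");save(f,"l2.png",(140,140,340,290),3)
L=-np.array([np.cos(np.radians(-74)),np.sin(np.radians(-74)),0]);n=L*np.sin(.5)+np.array([0,0,np.cos(.5)])
seat=np.array([.5704,.2586,.0367]);g=seat+.06*n;print(g,L,n)
go(g[0],g[1],.22,106);print(g[2]-.005)
E
```

```text
time: 6.5
eef_pos: [0.5183, -0.3466, 0.104]
orientation: [179.8, 0.1, 105.7]
force: [-0.0, -0.2, 0.1]
finger_gap: 1.002
time: 7.12
eef_pos: [0.4825, -0.221, 0.2256]
orientation: [179.6, 0.2, 105.6]
force: [1.5, 0.4, 0.2]
finger_gap: 1.001
[0.56247114 0.2862512  0.08935495] [-0.27563736  0.9612617  -0.        ] [-0.13214759  0.46085341  0.87758256]
-> (np.float64(0.5624711447336799), np.float64(0.28625120437888907), 0.22) t [457.9 215.5   6.7] turn -0.001
0.08435495371342236
```

View pics/l2.png

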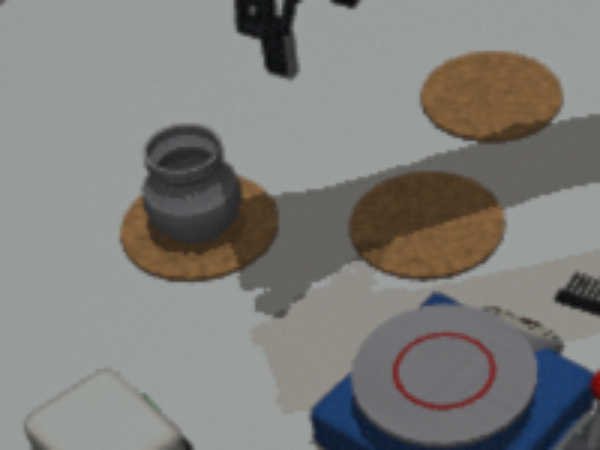

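The lota stands upright on the coaster, with its base around (190,225) against the coaster centre at (200,228). Next is the jar.

```bash
python3 -m handwheel '[{"claw":1,"tx":54,"ty":25,"tz":0,"turn":0},{"claw":1,"tx":108,"ty":51,"tz":0,"turn":0},{"claw":1,"tx":162,"ty":76,"tz":0,"turn":0},{"claw":1,"tx":216,"ty":102,"tz":0,"turn":0},{"claw":1,"tx":270,"ty":127,"tz":0,"turn":0}]'
python3 -m handwheel '[{"claw":1,"tx":54,"ty":25,"tz":0,"turn":0},{"claw":1,"tx":108,"ty":51,"tz":0,"turn":0},{"claw":1,"tx":150,"ty":72,"tz":0,"turn":0},{"claw":1,"tx":180,"ty":85,"tz":0,"turn":0},{"claw":1,"tx":188,"ty":88,"tz":0,"turn":0}]'
python3 -c "
from h import *
go(.5625,.2863,.0845,106)"
```

```text
time: 7.8
eef_pos: [0.5294, 0.083, 0.2276]
orientation: [179.6, -0.1, 105.9]
force: [1.0, -1.0, -0.1]
finger_gap: 1.003
time: 8.43
eef_pos: [0.5622, 0.2903, 0.2296]
orientation: [179.5, -0.2, 106.1]
force: [-0.4, -0.3, 0.1]
finger_gap: 1.002
-> (0.5625, 0.2863, 0.0845) t [ -4.4  -2.  145. ] turn 0.001
```

```bash
python3 -m handwheel '[{"claw":1,"tx":-4,"ty":-1,"tz":30,"turn":0},{"claw":1,"tx":-4,"ty":-1,"tz":60,"turn":0},{"claw":1,"tx":-4,"ty":-1,"tz":85,"turn":0},{"claw":1,"tx":-4,"ty":-1,"tz":105,"turn":0},{"claw":1,"tx":-4,"ty":-1,"tz":115,"turn":0}]'
python3 -c "
from h import *
go(.5625,.2863,.0845,106)
f=grab('scene');save(f,'j1.png',(340,260,500,400),4)"
```

```text
time: 9.05
eef_pos: [0.5632, 0.2851, 0.1144]
orientation: [179.6, -0.1, 106.0]
force: [-0.7, 0.1, 0.9]
finger_gap: 1.001
-> (0.5625, 0.2863, 0.0845) t [ 1.3 -0.6 29.9] turn -0.0
```

View pics/j1.png

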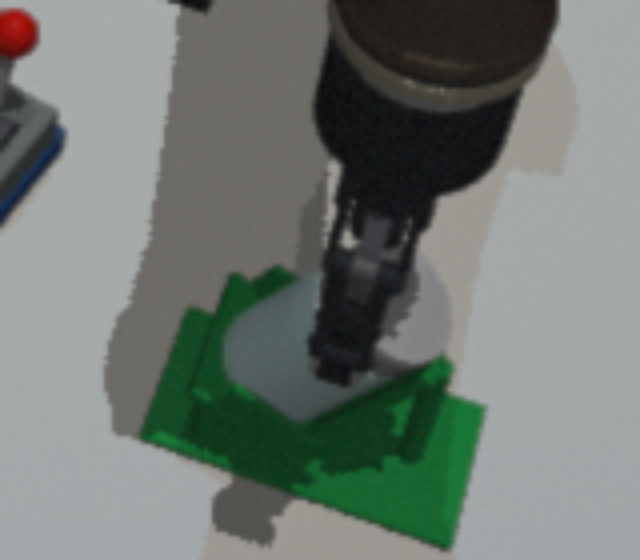

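The near finger (tip at about (335,375)) is beside the jar, just below the cap, and the two fingers straddle it. I'll lower the last bit and grip.

```bash
python3 -m handwheel '[{"claw":1,"tx":1,"ty":-0.5,"tz":14,"turn":0},{"claw":1,"tx":1,"ty":-0.5,"tz":27,"turn":0},{"claw":1,"tx":1,"ty":-0.5,"tz":27,"turn":0},{"claw":0.6,"tx":1,"ty":-0.5,"tz":27,"turn":0},{"claw":0.3,"tx":1,"ty":-0.5,"tz":27,"turn":0}]' 30
python3 -m handwheel '[{"claw":0.3,"tx":0,"ty":0,"tz":0,"turn":0},{"claw":0.3,"tx":0,"ty":0,"tz":0,"turn":0},{"claw":0.3,"tx":0,"ty":0,"tz":0,"turn":0},{"claw":0.3,"tx":0,"ty":0,"tz":0,"turn":0},{"claw":0.3,"tx":0,"ty":0,"tz":0,"turn":0}]'
```

```text
time: 9.72
eef_pos: [0.5629, 0.2864, 0.0874]
orientation: [179.5, -0.1, 106.0]
force: [1.3, 1.3, 0.9]
finger_gap: 0.668
time: 10.35
eef_pos: [0.5628, 0.2865, 0.0874]
orientation: [179.6, -0.1, 106.0]
force: [-0.3, -0.2, 0.7]
finger_gap: 0.673
```

```bash
python3 -m handwheel '[{"claw":0.3,"tx":3,"ty":0,"tz":-8,"turn":0},{"claw":0.3,"tx":9,"ty":0,"tz":-20,"turn":0},{"claw":0.3,"tx":18,"ty":0,"tz":-40,"turn":0},{"claw":0.3,"tx":25,"ty":0,"tz":-65,"turn":0},{"claw":0.3,"tx":25,"ty":0,"tz":-95,"turn":0}]'
python3 -m handwheel '[{"claw":0.3,"tx":0,"ty":0,"tz":-15,"turn":0},{"claw":0.3,"tx":0,"ty":0,"tz":-15,"turn":0},{"claw":0.3,"tx":0,"ty":0,"tz":-15,"turn":0},{"claw":0.3,"tx":0,"ty":0,"tz":-15,"turn":0},{"claw":0.3,"tx":0,"ty":0,"tz":-15,"turn":0}]'
python3 -c "
from h import *
f=grab('scene');save(f,'j2.png',(340,180,560,400),3)
f=grab('top');np.savez('top2.npz',W=cloud(f),im=f['image'])"
```

```text
time: 10.98
eef_pos: [0.5545, 0.3114, 0.1836]
orientation: [179.6, -0.2, 106.1]
force: [0.3, 0.3, -3.1]
finger_gap: 0.671
time: 11.6
eef_pos: [0.5541, 0.3111, 0.1977]
orientation: [179.7, -0.1, 106.1]
force: [0.3, 0.1, -2.3]
finger_gap: 0.67
```

View pics/j2.png

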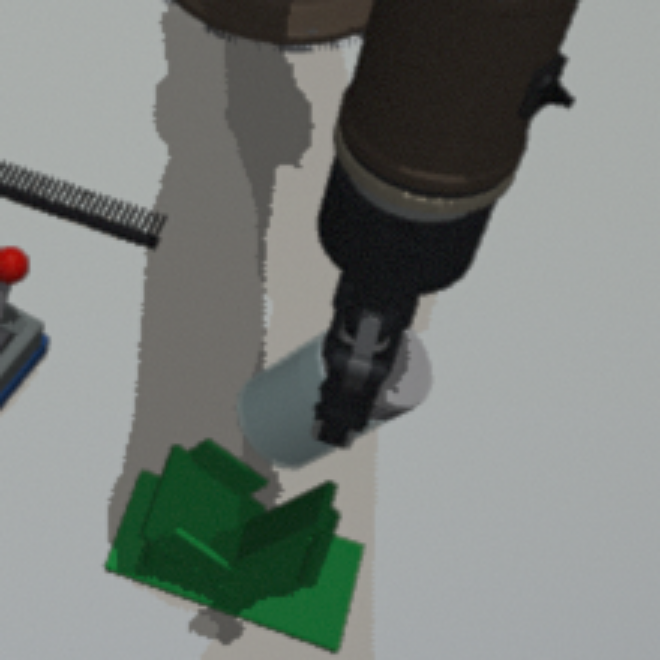

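The jar is clear of the drainer and still leaning 29° in the pads (body at about (290,420)). I'll stand it upright on the bare table beside the drainer, then grip it again.

```bash
python3 -m handwheel '[{"claw":0.3,"tx":20,"ty":-45,"tz":0,"turn":0},{"claw":0.3,"tx":40,"ty":-95,"tz":10,"turn":0},{"claw":0.3,"tx":60,"ty":-143,"tz":40,"turn":0},{"claw":0.3,"tx":60,"ty":-143,"tz":80,"turn":0},{"claw":0.3,"tx":60,"ty":-143,"tz":118,"turn":0}]'
python3 -m handwheel '[{"claw":0.3,"tx":0,"ty":0,"tz":4,"turn":0},{"claw":0.3,"tx":0,"ty":0,"tz":8,"turn":0},{"claw":0.3,"tx":0,"ty":0,"tz":12,"turn":0},{"claw":0.3,"tx":0,"ty":0,"tz":12,"turn":0},{"claw":0.3,"tx":0,"ty":0,"tz":12,"turn":0}]'
```

```text
time: 12.32
eef_pos: [0.4005, 0.3306, 0.0789]
orientation: [179.5, -0.2, 106.2]
force: [-0.3, 0.2, -2.9]
finger_gap: 0.671
time: 12.95
eef_pos: [0.4008, 0.3308, 0.0674]
orientation: [179.5, -0.2, 106.2]
force: [-0.9, 1.1, -2.5]
finger_gap: 0.665
```

```bash
python3 -m handwheel '[{"claw":0.3,"tx":0,"ty":0,"tz":2,"turn":0},{"claw":0.3,"tx":0,"ty":0,"tz":3,"turn":0},{"claw":0.3,"tx":0,"ty":0,"tz":4,"turn":0},{"claw":0.3,"tx":0,"ty":0,"tz":4,"turn":0},{"claw":0.3,"tx":0,"ty":0,"tz":4,"turn":0}]' 20
```

```text
time: 13.58
eef_pos: [0.4009, 0.331, 0.0636]
orientation: [179.5, -0.3, 106.2]
force: [-1.1, 0.9, 0.7]
finger_gap: 0.669
```

```bash
python3 -m handwheel '[{"claw":0.3,"tx":-5,"ty":0,"tz":0.5,"turn":0},{"claw":0.3,"tx":-10,"ty":0,"tz":1,"turn":0},{"claw":0.3,"tx":-16,"ty":0,"tz":2,"turn":0},{"claw":0.3,"tx":-22,"ty":0,"tz":3.5,"turn":0},{"claw":0.3,"tx":-28,"ty":0,"tz":5,"turn":0}]'
python3 -m handwheel '[{"claw":0.3,"tx":-4,"ty":0,"tz":1,"turn":0},{"claw":0.3,"tx":-7,"ty":0,"tz":2,"turn":0},{"claw":0.3,"tx":-10,"ty":0,"tz":2,"turn":0},{"claw":0.3,"tx":-10,"ty":0,"tz":2,"turn":0},{"claw":0.3,"tx":-10,"ty":0,"tz":2,"turn":0}]'
python3 -c "
from h import *
f=grab('scene');save(f,'j3.png',(380,120,600,340),3)"
```

```text
time: 14.2
eef_pos: [0.4106, 0.3067, 0.0615]
orientation: [179.2, -0.5, 106.2]
force: [-5.9, 1.1, 28.8]
finger_gap: 0.667
time: 14.82
eef_pos: [0.4143, 0.2977, 0.0605]
orientation: [179.1, -0.6, 106.2]
force: [-2.4, 1.0, 11.6]
finger_gap: 0.669
```

View pics/j3.png

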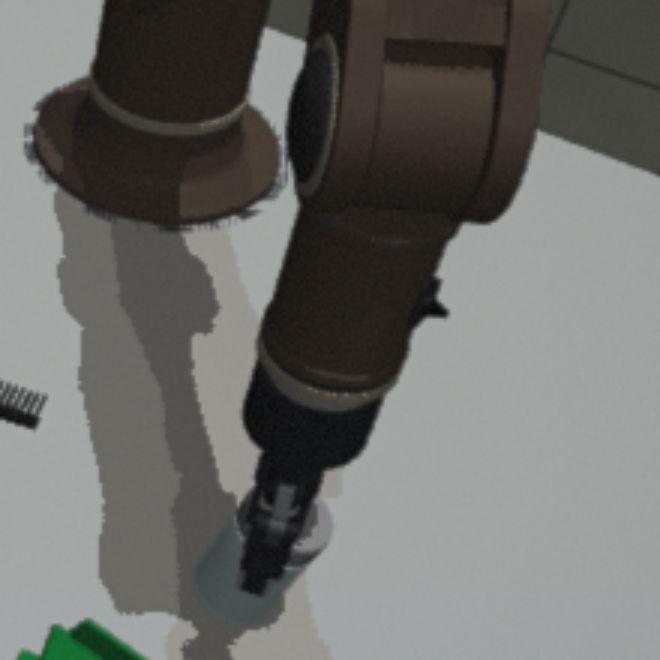

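The jar is more upright but still leans a little compared with the gripper axis. That is well inside its balance angle, so I'll open and let it settle flat.

```bash
python3 -m handwheel '[{"claw":0.7,"tx":0,"ty":0,"tz":-1,"turn":0},{"claw":0.75,"tx":0,"ty":0,"tz":-1,"turn":0},{"claw":0.8,"tx":0,"ty":0,"tz":-1,"turn":0},{"claw":1,"tx":0,"ty":0,"tz":-1,"turn":0},{"claw":1,"tx":0,"ty":0,"tz":-1,"turn":0}]'
python3 -m handwheel '[{"claw":1,"tx":0,"ty":0,"tz":-30,"turn":0},{"claw":1,"tx":0,"ty":0,"tz":-70,"turn":0},{"claw":1,"tx":-40,"ty":0,"tz":-100,"turn":0},{"claw":1,"tx":-90,"ty":0,"tz":-120,"turn":0},{"claw":1,"tx":-150,"ty":0,"tz":-120,"turn":0}]'
cat > j2.py <<'E'
from h import *
for n in("scene","top"):
    f=grab(n);W=cloud(f)
    m=(abs(W[...,0]-.41)<.08)&(abs(W[...,1]-.30)<.08)&(W[...,2]>.085)&(W[...,2]<.12)
    p=W[m];print(n,len(p))
    if len(p)>30:
        c,rr=cv2.minEnclosingCircle((p[:,:2]*1e3).astype(np.float32));A=np.c_[p[:,:2],np.ones(len(p))];k=np.linalg.lstsq(A,p[:,2],rcond=None)[0]
        print(np.round(c,1),round(rr,1),np.median(p,0).round(4),"slope",k.round(3))
    if n=="scene":save(f,"j4.png",(380,120,600,340),3)
go(.4143,.2977,.0605)
E
python3 j2.py
```

```text
time: 15.5
eef_pos: [0.4142, 0.2976, 0.0614]
orientation: [179.1, -0.6, 106.2]
force: [-0.1, -0.3, -1.1]
finger_gap: 1.002
time: 16.12
eef_pos: [0.4556, 0.1515, 0.1816]
orientation: [178.9, -0.7, 106.3]
force: [1.2, -0.9, 0.3]
finger_gap: 0.997
scene 641
[418.1 288.7] 30.8 [0.4226 0.2879 0.0949] slope [-0.064 -0.008  0.124]
top 104
[412.7 302.5] 23.4 [0.4125 0.3073 0.0958] slope [ 0.015 -0.057  0.107]
-> (0.4143, 0.2977, 0.0605) t [156.9  -1.1 121.4] turn 0
```

```bash
cat > j3.py <<'E'
from h import *
f=grab("scene");W=cloud(f);hs=cv2.cvtColor(f["image"],cv2.COLOR_RGB2HSV)
m=(abs(W[...,0]-.41)<.06)&(abs(W[...,1]-.29)<.06)&(W[...,2]>.0905)&(W[...,2]<.1)
p=W[m];c,rr=cv2.minEnclosingCircle((p[:,:2]*1e3).astype(np.float32));print(np.round(c,1),rr,((p.max(0)+p.min(0))/2).round(4),p.max(0)-p.min(0))
n,l,s,cc=cv2.connectedComponentsWithStats(m.astype(np.uint8));i=1+np.argmax(s[1:,4])
cn,_=cv2.findContours((l==i).astype(np.uint8),cv2.RETR_EXTERNAL,cv2.CHAIN_APPROX_NONE);e=cv2.fitEllipse(max(cn,key=len));print(e)
K=f["K"];E=np.array(f["extrinsics"]);R,t=E[:3,:3],E[:3,3];C=-R.T@t;u=e[0]
d=R.T@np.array([(u[0]-K[0,2])/K[0,0],-(u[1]-K[1,2])/K[1,1],-1]);q=C+(.095-C[2])/d[2]*d;print(q)
go(q[0],q[1],.16,106)
E
python3 j3.py
```

```text
[417.7 288.2] 30.767019271850586 [0.4178 0.2872 0.0949] [0.06076458 0.05699556 0.0085281 ]
((465.07916259765625, 289.7090759277344), (22.797513961791992, 30.25084686279297), 109.0342025756836)
[0.41994754 0.28769861 0.095     ]
-> (np.float64(0.41994754078421126), np.float64(0.2876986055350885), 0.16) t [143.2   3.6  21.6] turn -0.003
```

```bash
python3 -m handwheel '[{"claw":1,"tx":45,"ty":1,"tz":0,"turn":0},{"claw":1,"tx":95,"ty":2,"tz":0,"turn":0},{"claw":1,"tx":135,"ty":2,"tz":0,"turn":0},{"claw":1,"tx":144,"ty":2,"tz":20,"turn":0},{"claw":1,"tx":144,"ty":2,"tz":50,"turn":0}]'
python3 -m handwheel '[{"claw":1,"tx":0,"ty":0,"tz":20,"turn":0},{"claw":1,"tx":0,"ty":0,"tz":45,"turn":0},{"claw":1,"tx":0,"ty":0,"tz":63,"turn":0},{"claw":1,"tx":0,"ty":0,"tz":68,"turn":0},{"claw":0.6,"tx":0,"ty":0,"tz":68,"turn":0}]'
python3 -m handwheel '[{"claw":0.3,"tx":0,"ty":0,"tz":0,"turn":0},{"claw":0.3,"tx":0,"ty":0,"tz":0,"turn":0},{"claw":0.3,"tx":0,"ty":0,"tz":0,"turn":0},{"claw":0.3,"tx":0,"ty":0,"tz":0,"turn":0},{"claw":0.3,"tx":0,"ty":0,"tz":0,"turn":0}]' 50
```

```text
time: 16.9
eef_pos: [0.4177, 0.2915, 0.1314]
orientation: [179.0, -0.7, 106.1]
force: [1.8, -0.0, -0.1]
finger_gap: 1.001
time: 17.52
eef_pos: [0.4182, 0.293, 0.0633]
orientation: [179.0, -0.6, 106.1]
force: [1.0, 0.1, 0.5]
finger_gap: 0.814
time: 18.15
eef_pos: [0.4182, 0.2933, 0.0641]
orientation: [179.0, -0.7, 106.1]
force: [-1.5, -0.8, 7.4]
finger_gap: 0.672
```

```bash
python3 -m handwheel '[{"claw":0.3,"tx":0,"ty":0,"tz":-10,"turn":0},{"claw":0.3,"tx":0,"ty":0,"tz":-50,"turn":0},{"claw":0.3,"tx":0,"ty":0,"tz":-95,"turn":0},{"claw":0.3,"tx":0,"ty":0,"tz":-130,"turn":0},{"claw":0.3,"tx":0,"ty":0,"tz":-140,"turn":0}]'
python3 -c "
from h import *
go(.5607,-.0357,.21,106)"
```

```text
time: 18.77
eef_pos: [0.4172, 0.2916, 0.2066]
orientation: [178.7, -0.8, 106.1]
force: [0.1, -0.4, -3.2]
finger_gap: 0.671
-> (0.5607, -0.0357, 0.21) t [-354.2   47.2   -7.4] turn 0.002
```

```bash
python3 -m handwheel '[{"claw":0.3,"tx":-35,"ty":5,"tz":0,"turn":0},{"claw":0.3,"tx":-80,"ty":11,"tz":-2,"turn":0},{"claw":0.3,"tx":-130,"ty":17,"tz":-4,"turn":0},{"claw":0.3,"tx":-180,"ty":24,"tz":-5,"turn":0},{"claw":0.3,"tx":-230,"ty":31,"tz":-5,"turn":0}]'
python3 -m handwheel '[{"claw":0.3,"tx":-45,"ty":6,"tz":0,"turn":0},{"claw":0.3,"tx":-85,"ty":11,"tz":0,"turn":0},{"claw":0.3,"tx":-110,"ty":14,"tz":0,"turn":0},{"claw":0.3,"tx":-123,"ty":16,"tz":0,"turn":0},{"claw":0.3,"tx":-123,"ty":16,"tz":15,"turn":0}]'
cat > q.py <<'E'
from h import *
import sys
go(.5607,-.0357,.145,106)
for n in("top","scene"):
    f=grab(n);W=cloud(f);z=float(r.state()["eef_pos"][2])-.064
    m=(abs(W[...,0]-.56)<.1)&(abs(W[...,1]+.04)<.1)
    h=cv2.cvtColor(f["image"],cv2.COLOR_RGB2HSV)
    # jar glass: bluish grey, between z+5 and z+60
    m&=(W[...,2]>z+.008)&(W[...,2]<z+.035)
    p=W[m];print(n,len(p),"min",p.min(0).round(4),"max",p.max(0).round(4))
    if n=="scene":save(f,sys.argv[1],(200,140,420,340),3)
    np.savez("c_"+n,W=W,im=f["image"])
E
python3 q.py k1.png
```

```text
time: 19.4
eef_pos: [0.5106, 0.0777, 0.208]
orientation: [178.8, -0.8, 106.1]
force: [0.8, -0.3, -3.0]
finger_gap: 0.669
time: 20.02
eef_pos: [0.5609, -0.0361, 0.1912]
orientation: [178.7, -0.8, 106.1]
force: [0.0, 0.3, -3.0]
finger_gap: 0.667
-> (0.5607, -0.0357, 0.145) t [-0.2 -1.1 46.2] turn 0.001Traceback (most recent call last):
  File "q.py", line 10, in <module>
    p=W[m];print(n,len(p),"min",p.min(0).round(4),"max",p.max(0).round(4))
                                ~~~~~^^^
    return umr_minimum(a, axis, None, out, keepdims, initial, where)
ValueError: zero-size array to reduction operation minimum which has no identity
```

```bash
cat > q.py <<'E'
from h import *
import sys
from scipy.optimize import least_squares
f=grab("scene");W=cloud(f);z=float(r.state()["eef_pos"][2])-.064
if len(sys.argv)>2: z=float(sys.argv[2])
for a,b in((.008,.02),(.02,.035),(.008,.035)):
    m=(abs(W[...,0]-.56)<.05)&(abs(W[...,1]+.04)<.05)&(W[...,2]>z+a)&(W[...,2]<z+b)
    p=W[m];g=lambda c:np.hypot(p[:,0]-c[0],p[:,1]-c[1])-.029
    s=least_squares(g,[.56,-.04],loss="soft_l1",f_scale=.002);print(len(p),"centre",s.x.round(4),np.abs(g(s.x)).mean().round(4))
if sys.argv[1]!="-":save(f,sys.argv[1],(200,140,420,340),3)
go(.5607,-.0357,.145,106)
E
python3 q.py k1.png
```

```text
126 centre [ 0.5598 -0.0408] 0.0008
156 centre [ 0.5599 -0.0406] 0.0008
282 centre [ 0.5599 -0.0406] 0.0008
-> (0.5607, -0.0357, 0.145) t [-2.7  0.7 44. ] turn 0.004
```

View pics/k1.png

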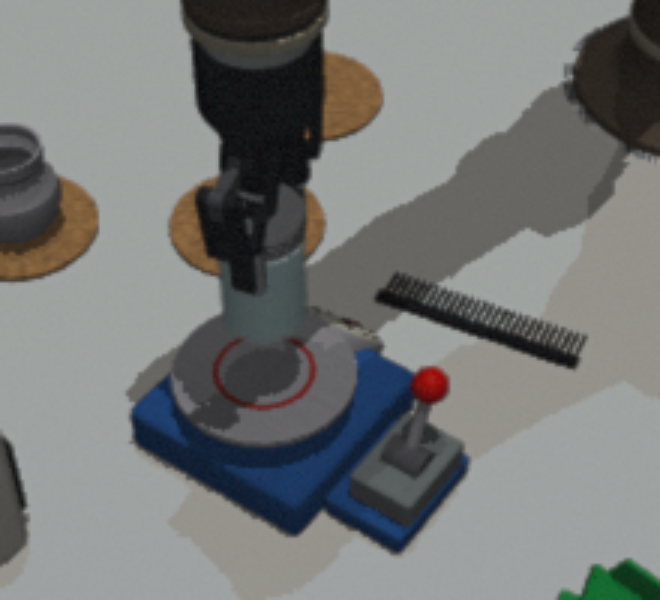

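The jar hangs upright over the red ring (at about (263,300)). Its measured centre is within about 1.5 mm of the pan's centre, so I'll lower it gently.

```bash
python3 -m handwheel '[{"claw":0.3,"tx":0,"ty":0,"tz":12,"turn":0},{"claw":0.3,"tx":0,"ty":0,"tz":25,"turn":0},{"claw":0.3,"tx":0,"ty":0,"tz":37,"turn":0},{"claw":0.3,"tx":0,"ty":0,"tz":45,"turn":0},{"claw":0.3,"tx":0,"ty":0,"tz":48,"turn":0}]'
python3 -m handwheel '[{"claw":0.3,"tx":0,"ty":0,"tz":2,"turn":0},{"claw":0.3,"tx":0,"ty":0,"tz":4,"turn":0},{"claw":0.3,"tx":0,"ty":0,"tz":6,"turn":0},{"claw":0.3,"tx":0,"ty":0,"tz":8,"turn":0},{"claw":0.3,"tx":0,"ty":0,"tz":10,"turn":0}]'
```

```text
time: 20.75
eef_pos: [0.5591, -0.0333, 0.1404]
orientation: [179.1, -0.9, 106.2]
force: [-0.4, 0.2, -2.1]
finger_gap: 0.668
time: 21.38
eef_pos: [0.5593, -0.0331, 0.1306]
orientation: [179.1, -0.9, 106.2]
force: [-1.0, -0.6, -0.4]
finger_gap: 0.667
```

```bash
python3 -m handwheel '[{"claw":0.3,"tx":0,"ty":0,"tz":1,"turn":0},{"claw":0.3,"tx":0,"ty":0,"tz":2.5,"turn":0},{"claw":0.3,"tx":0,"ty":0,"tz":4,"turn":0},{"claw":0.3,"tx":0,"ty":0,"tz":4.5,"turn":0},{"claw":0.3,"tx":0,"ty":0,"tz":4.5,"turn":0}]'
python3 q.py - .062; python3 -c "
from h import *
print(np.mean([(grab('top'),r.state()['force'])[1] for _ in range(3)],0))"
```

```text
time: 22.0
eef_pos: [0.5593, -0.033, 0.126]
orientation: [179.1, -0.9, 106.2]
force: [-1.1, -0.5, -0.7]
finger_gap: 0.667
106 centre [ 0.56   -0.0391] 0.0008
136 centre [ 0.56  -0.039] 0.0008
242 centre [ 0.56   -0.0391] 0.0008
-> (0.5607, -0.0357, 0.145) t [ -2.7   0.9 -19. ] turn 0.004
[-1.21685773  0.38696376  0.0851885 ]
```

```bash
python3 -m handwheel '[{"claw":0.3,"tx":0,"ty":0,"tz":0.5,"turn":0},{"claw":0.69,"tx":0,"ty":0,"tz":0.5,"turn":0},{"claw":0.72,"tx":0,"ty":0,"tz":0.5,"turn":0},{"claw":0.85,"tx":0,"ty":0,"tz":0.5,"turn":0},{"claw":1,"tx":0,"ty":0,"tz":0.5,"turn":0}]' 20
python3 -m handwheel '[{"claw":1,"tx":0,"ty":0,"tz":0,"turn":0},{"claw":1,"tx":0,"ty":0,"tz":0,"turn":0},{"claw":1,"tx":0,"ty":0,"tz":-10,"turn":0},{"claw":1,"tx":0,"ty":0,"tz":-40,"turn":0},{"claw":1,"tx":0,"ty":0,"tz":-90,"turn":0}]'
python3 q.py k2.png .062
```

```text
time: 22.82
eef_pos: [0.5595, -0.033, 0.1256]
orientation: [179.0, -0.9, 106.2]
force: [0.1, -0.4, 0.1]
finger_gap: 0.996
time: 23.45
eef_pos: [0.5575, -0.0347, 0.216]
orientation: [179.2, -0.9, 106.2]
force: [1.1, 0.5, -0.5]
finger_gap: 1.001
106 centre [ 0.5601 -0.0389] 0.0007
135 centre [ 0.5601 -0.039 ] 0.0009
241 centre [ 0.5601 -0.039 ] 0.0008
-> (0.5607, -0.0357, 0.145) t [-1.  -2.1 78.4] turn 0.002
```

View pics/k2.png

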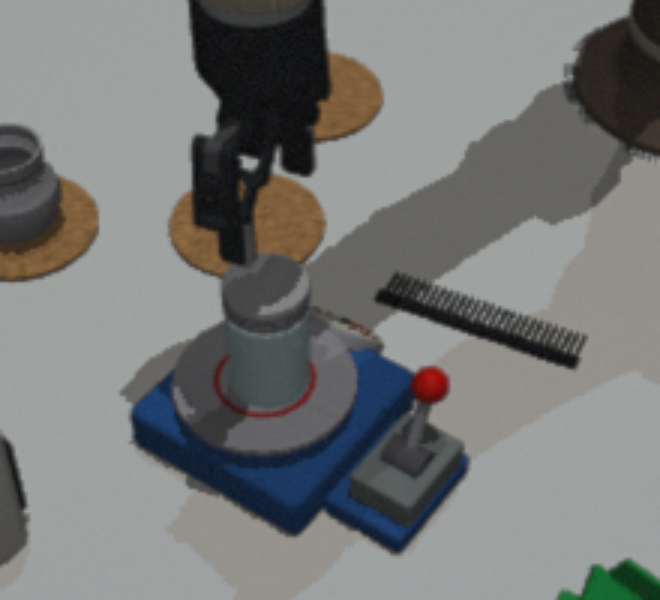

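The jar stands upright, centred in the ring (at about (266,370) in the crop), and is released. Next I shut the claw and go behind the lever, on the robot's side of it.

```bash
python3 -c "
from h import *
go(.462,.072,.216,106)"
```

```text
-> (0.462, 0.072, 0.216) t [130.9 -65.3   7.7] turn 0.002
```

```bash
python3 -m handwheel '[{"claw":1,"tx":30,"ty":-15,"tz":0,"turn":0},{"claw":0.5,"tx":70,"ty":-35,"tz":0,"turn":0},{"claw":0,"tx":110,"ty":-55,"tz":0,"turn":0},{"claw":0,"tx":131,"ty":-65,"tz":0,"turn":0},{"claw":0,"tx":131,"ty":-65,"tz":20,"turn":0}]'
python3 -c "
from h import *
go(.462,.072,.096,106)"
```

```text
time: 24.12
eef_pos: [0.4625, 0.0744, 0.2053]
orientation: [178.4, -0.9, 106.3]
force: [-0.3, 0.5, -0.2]
finger_gap: 0.144
-> (0.462, 0.072, 0.096) t [ -3.8  -4.2 109.2] turn 0.005
```

```bash
python3 -m handwheel '[{"claw":0,"tx":-2,"ty":-1,"tz":30,"turn":0},{"claw":0,"tx":-3,"ty":-2,"tz":60,"turn":0},{"claw":0,"tx":-3,"ty":-4,"tz":90,"turn":0},{"claw":0,"tx":-4,"ty":-4,"tz":105,"turn":0},{"claw":0,"tx":-4,"ty":-4,"tz":109,"turn":0}]'
python3 -c "
from h import *
go(.545,.073,.096,106)"
```

```text
time: 24.75
eef_pos: [0.4623, 0.0717, 0.096]
orientation: [178.4, -0.9, 106.3]
force: [-0.2, -0.5, -0.6]
finger_gap: -0.0
-> (0.545, 0.073, 0.096) t [-21.9  79.7   1.9] turn 0.005
```

```bash
python3 -m handwheel '[{"claw":0,"tx":-4,"ty":15,"tz":0,"turn":0},{"claw":0,"tx":-9,"ty":32,"tz":0,"turn":0},{"claw":0,"tx":-13,"ty":48,"tz":1,"turn":0},{"claw":0,"tx":-17,"ty":64,"tz":1,"turn":0},{"claw":0,"tx":-22,"ty":80,"tz":2,"turn":0}]'
python3 -c "
from h import *
go(.555,.073,.096,106)
f=grab('top')
W=cloud(f);h=cv2.cvtColor(f['image'],cv2.COLOR_RGB2HSV);m=((h[...,0]<6)|(h[...,0]>174))&(h[...,1]>150)&(abs(W[...,0]-.55)<.08)&(abs(W[...,1]-.07)<.05);p=W[m];print(len(p),p.min(0),p.max(0))"
```

```text
time: 25.38
eef_pos: [0.5471, 0.0734, 0.097]
orientation: [178.3, -0.9, 106.3]
force: [-2.6, -0.1, -1.4]
finger_gap: 0.0
-> (0.555, 0.073, 0.096) t [-2.6  7.4  1.2] turn 0.006Traceback (most recent call last):
  File "<string>", line 5, in <module>
    W=cloud(f);h=cv2.cvtColor(f['image'],cv2.COLOR_RGB2HSV);m=((h[...,0]<6)|(h[...,0]>174))&(h[...,1]>150)&(abs(W[...,0]-.55)<.08)&(abs(W[...,1]-.07)<.05);p=W[m];print(len(p),p.min(0),p.max(0))
                                                                                                                                                                               ~~~~~^^^
    return umr_minimum(a, axis, None, out, keepdims, initial, where)
ValueError: zero-size array to reduction operation minimum which has no identity
```

Only light force so far, so I'll push further and watch for the stop.

```bash
python3 -m handwheel '[{"claw":0,"tx":-1,"ty":3,"tz":0,"turn":0},{"claw":0,"tx":-2,"ty":6,"tz":0,"turn":0},{"claw":0,"tx":-2,"ty":8,"tz":0,"turn":0},{"claw":0,"tx":-3,"ty":10,"tz":0,"turn":0},{"claw":0,"tx":-3,"ty":10,"tz":0,"turn":0}]'
cat > b.py <<'E'
from h import *
f=grab('scene');W=cloud(f);h=cv2.cvtColor(f['image'],cv2.COLOR_RGB2HSV)
m=((h[...,0]<6)|(h[...,0]>174))&(h[...,1]>150)&(abs(W[...,0]-.55)<.08)&(abs(W[...,1]-.07)<.05)
p=W[m];print(len(p),p.min(0),p.max(0),np.median(p,0)) if len(p) else print("none")
E
python3 b.py
```

```text
time: 26.05
eef_pos: [0.5502, 0.0734, 0.0964]
orientation: [179.3, -1.2, 106.4]
force: [-30.8, -0.5, 22.2]
finger_gap: -0.003
131 [0.56527686 0.06288759 0.08593198] [0.58885073 0.08618988 0.10913409] [0.58036308 0.0768657  0.10257549]
```

The force jumped to 31 N and the ball is at about x = 0.578, where the stop should be. I'll back off and clear the scene.

```bash
python3 -m handwheel '[{"claw":0,"tx":3,"ty":-10,"tz":0,"turn":0},{"claw":0,"tx":8,"ty":-30,"tz":0,"turn":0},{"claw":0,"tx":12,"ty":-45,"tz":-20,"turn":0},{"claw":0,"tx":20,"ty":-60,"tz":-60,"turn":0},{"claw":0,"tx":40,"ty":-70,"tz":-110,"turn":0}]'
python3 -m handwheel '[{"claw":0,"tx":50,"ty":0,"tz":-20,"turn":0},{"claw":0,"tx":100,"ty":0,"tz":-30,"turn":0},{"claw":0,"tx":130,"ty":0,"tz":-30,"turn":0},{"claw":0,"tx":150,"ty":0,"tz":-30,"turn":0},{"claw":0,"tx":150,"ty":0,"tz":-30,"turn":0}]'
python3 b.py; python3 q.py - .062
python3 - <<'E'
from h import *
f=grab("scene");save(f,"end.png")
g=grab("top");W=cloud(g);h=cv2.cvtColor(g['image'],cv2.COLOR_RGB2HSV)
m=(abs(W[...,0]-.5183)<.06)&(abs(W[...,1]+.3464)<.06)&(W[...,2]>.07);p=W[m];print("lota rim",cv2.minEnclosingCircle((p[:,:2]*1e3).astype(np.float32)),p[:,2].max())
m=(h[...,0]>150)&(h[...,0]<175)&(h[...,1]>100)&(W[...,2]>0)&(W[...,0]>.7);print("dish",np.median(W[m],0))
m=(abs(W[...,0]-.56)<.05)&(abs(W[...,1]+.04)<.05)&(W[...,2]>.145);p=W[m];print("jar top",cv2.minEnclosingCircle((p[:,:2]*1e3).astype(np.float32)),np.median(p,0),np.linalg.lstsq(np.c_[p[:,:2],np.ones(len(p))],p[:,2],rcond=None)[0][:2])
E
```

```text
time: 26.72
eef_pos: [0.4707, 0.0888, 0.2076]
orientation: [179.3, -1.2, 106.2]
force: [0.4, 0.8, 0.4]
finger_gap: -0.003
time: 27.35
eef_pos: [0.4286, 0.2335, 0.2414]
orientation: [179.2, -1.2, 106.4]
force: [-0.8, -0.5, 0.8]
finger_gap: -0.0
126 [0.5678896  0.06373417 0.09107739] [0.58853073 0.08610913 0.10995205] [0.58046172 0.07649804 0.10327584]
102 centre [ 0.5598 -0.0391] 0.0008
141 centre [ 0.5601 -0.039 ] 0.0008
243 centre [ 0.56   -0.0391] 0.0008
-> (0.5607, -0.0357, 0.145) t [-295.    50.5   90.8] turn 0.004
lota rim ((518.9007568359375, -346.39361572265625), 31.400257110595703) 0.09198943078881583
dish [0.7975687  0.08270707 0.01707134]
jar top ((558.6801147460938, -37.17177963256836), 29.089473724365234) [ 0.55809958 -0.03766726  0.15698489] [ 0.02172512 -0.00198749]
```

View pics/end.png

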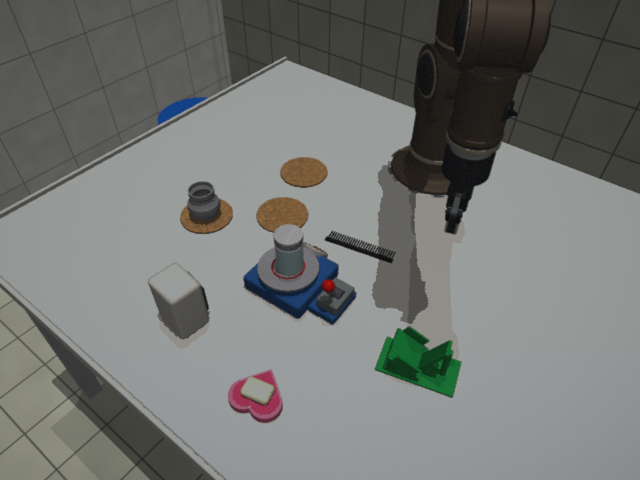

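The final view shows everything in place. The lota is on the right-hand coaster (203,210), the jar is upright on the pan (289,255), and the lever is over at (328,286). The dish and comb look unmoved.

```bash
python3 -c "
from h import *
print(r.sign_off())"
```

```text
the job is handed in; nothing more can be done
None
```

I moved the lota to the right-hand coaster, took the jar out of the drainer and set it on the scale pan. I then pushed the hold lever over and handed the job in at about 27 s; no verdict is reported. The jar came out still leaning in the gripper, so I stood it upright on the bare table and gripped it again before weighing.

Last checks:
- **Lota:** its rim is within about 1 mm of the coaster's centre, and it stands upright.
- **Jar:** it stands upright, with the cap top nearly level. Its centre is about 2 mm from the pan's centre in the scene view and about 4–5 mm in the top view; the two disagree slightly, but both are inside 12 mm.
- **Pan:** it is pressed down about 8 mm.
- **Lever:** the ball is at about x = 0.578 m, where it should be when fully over. I felt about 31 N at the stop. I read the lever from the ball's position, since its angle is not given directly.
- **Left alone:** the soap dish measured within 1 mm of where it started. The comb and the dispenser I only judged by eye; both look unmoved.
- **Robot:** the arm is clear of everything.

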